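# Pin the electrode swing arm to its stand

### The arm

A 6-joint arm with a two-finger parallel gripper is mounted at the origin on the work surface. World frame = base frame: x ahead of the robot, y to its left, z up, the work surface at z = 0. Lengths are in m, angles in rad, forces in N, time in s.
With the tool pointing down it reaches from about 0.375 to 0.9 m from the base axis. Payload 3.1 kg.
Tool frame: the origin (TCP) lies at the centre of the arm's flange, where the gripper is bolted on; the fingertips stand 182 mm ahead of it and the grasp point (between the pads) lies 164 mm ahead of it; z points along the fingers, y is the line along which they close (so a half turn about z gives the same grasp; the last joint's range is limited). The gripper opens to 87 mm and grips with 3 to 60 N. Pads are 19 mm wide; open, the fingers measure 117 mm over their backs; the gripper's body (75 mm by 190 mm) begins 51 mm behind the grasp point.
Start: joints at [-1.476, 0.527, 1.433, -0, 1.181, -0.178], TCP at [0.168, -0.602, 0.405] pointing down, gripper open.
Joint ranges: [-3.08, 3.08], [-0.75, 2.2], [0.22, 2.44], [-1.43, 4.57], [0, 2.65], [-2.85, 2.85]. Speed limits (rad/s): [2.79, 2.79, 3.14, 3.14, 3.14, 3.14].

### API

Orientations are given as a unit quaternion [x, y, z, w].
In Python, from rig import * gives the robot as it stands.
- The arm moves only by the tool move_arm, never from a script. Its argument "commands" is a list that holds one entry, the list of rows, each a list of 6 numbers: the shift along the tool's x, y, z in units of 40 mm (1.0 is 40 mm), then the turn, a rotation vector about the tool's x, y, z in rad. A call has 1 to 12 rows; each row is the pose to reach, as a shift and turn from the pose commanded when the call began, along the tool's axes at that moment; what a row does not reach only later rows make up. A row lasts 1/8 s, in which the tool goes at most 62.5 mm and 10.7 degrees, less where a joint would pass 70% of its speed; a pose out of reach is approached as far as the arm can. A call with a gripper value outside its range is refused whole. "claw" is the closure, from -1 (fully open) to 1 (shut), so that 0 is half open, set as the call begins (left out, the last holds). The fingers move at their own pace and stop on an object; "squeeze" is the grip in N (left out, the last holds). Time passes only in rows, so rows that repeat a pose let the fingers close. It gives the time, the measured TCP pose, the force, the opening and the grip force at its end, in the units of the state.
- get_obs(): the state, without advancing time (a new reading comes with each control period).
- camera(name): name is "scene" or "top" or "wrist"; returns a dict with "pixels" (384x512x3 uint8, blue, green, red), "range_z" (384x512 float32, m along the optical axis (not along the pixel's ray), 0 where there is no reading), "camera_matrix" (3x3 intrinsics, pixels), "extrinsics" (4x4, takes a point from world to camera coordinates). Camera axes: x right, y up, looking along -z (the intrinsics and any distortion apply to the point x, -y, -z); pixel columns grow to the right and rows downward; lengths in m; the calibration is good to about 2 mm. A picture is of the moment at which its call begins.
- hand_in(): hands the job in; it is judged then, once.
The state is a dict: "time": time; "q": joint angles; "joint_velocities": joint speeds; "joint_torque": joint torques, N m; "position": TCP position; "tool_rot": TCP orientation; "ft_force": force on the tool from outside, world axes, zero at the start; "moment": the same for the moment, N m; "grip_width": finger opening in m; "grip_force": force on a finger pad.
Only numpy, scipy, OpenCV 4.12 (cv2) and the standard library are available. Lean on these libraries where they do the work, as an engineer would, in place of code of your own. Each camera call takes 0.05 s, during which the arm holds its last target. There are 200 camera calls.

### The job

Slide the blue swing arm by its yellow knob fully home into the fork of the electrode stand, then take the red-handled hinge pin from the green rack, feel for the bore of the loose upper knuckle with it, draw that knuckle into line and push the pin down through all the knuckles until its red handle sits on the top one. Press gently, never forcing the parts, let go of everything, and leave the beakers, bottles and meter alone.

Things in the scene. Friction and masses are not known exactly. Their poses are not given: they have to be found in the camera images.
- stand: Electrode stand, fixed. Origin on the bench under the vertical bore of its lower knuckle (steel, 34 mm diameter, z 12 to 36 mm); fork opens to -x, the arm slides home along +x. Base plate 220 x 110 x 12 mm, x -170 to +50. The upper knuckle, a loose steel bush, lies on the fork's upper plate (z 58 to 64, big hole). Column x 26 to 46, top z 78 mm. Rail 36 mm wide, top z 36 mm, to x -165 mm.
- bore_top (a point): Point on the lower bore's axis, 78 mm above the stand's origin, level with the bush's top; axes as the stand's. The bush (44 mm diameter, z 64 to 78 mm) starts off this axis: its bore is 4 to 6.5 mm towards the stand's -x and up to 5 mm to either side, which no pose tells; feel for it. The pin in it can drag it sideways into line with about 4 to 8 N.
- bore_mid (a point): Point on the lower bore's axis, 46 mm above the stand's origin: where the centre of the arm's eye belongs. The gap here is 22 mm high; a brass V seat at its back (faces 17.3 mm from the axis, 45 degrees either side of +x) stops and centres the eye. All bores are 11.5 mm. A sprung ball in the lower knuckle (z 22 mm) grips the pin: the last 10 mm must be pushed, with about 3 to 10 N.
- eye (a point): Centre (half-way up) of the round eye of the blue swing arm: 34 mm diameter, 20 mm thick, 11.5 mm bore. The arm (about 220 g) lies loose on the rail; its bar, 20 mm wide and thick, runs from the eye along this point's -x to a white holder plate 50 mm wide ending 152 mm from the eye. It starts 36 to 55 mm out of its place, a little skew.
- yellow_knob (a point): Centre (half-way up) of the upright yellow knob, 18 mm diameter, 45 mm tall, standing on the arm's bar, 85 mm from the eye along the arm's -x; knob from 22.5 mm below this point (top of the bar) to 22.5 mm above. Axes as the arm's.
- pin_knob (a point): Centre (half-way up) of the hinge pin's upright red handle, 18 mm diameter, 45 mm tall. The 10 mm steel shank below it is 62 mm long; its tip, tapered to 8 mm over the last 6 mm, is 84.5 mm below this point. Weighs 60 g; stands loose in the rack, 22 mm of bare shank above the rack. Fully home, this point is 100.5 mm above the stand's origin.
- pin_tip (a point): Tip of the hinge pin's shank; z points up along the pin to the handle. When fully home it is 16 mm above the stand's origin.
- pinrack: Green plastic rack block 70 x 70 x 50 mm, fixed to the bench, with one 11 mm hole 40 mm deep in its middle holding the hinge pin. Origin at the centre of its underside.
- beaker1: Glass beaker, 72 mm diameter, 95 mm tall, origin at its underside. Bystander.
- beaker2: Second glass beaker of the same size, origin at its underside. Bystander.
- reagent: White bottle with red cap, 66 mm diameter, 190 mm tall, origin at its underside. Bystander.
- jar: Amber jar, 60 mm diameter, 90 mm tall, origin at its underside. Bystander.
- meter: Hand-held white and orange meter lying flat, 75 x 170 x 32 mm, origin at its underside. Bystander.
Not all that is in view belongs to the job. What is shaped like the part that bears eye but pink or turquoise is not meant. Of the things that look like the part that bears pin_knob, the smaller one is meant.

How it is judged:
On the way:
1. the arm's eye is home in the fork, in line with the bore within 3 mm (horizontal distance between eye and bore_mid below 0.003 m), for 0.2 s.
At the end, for the whole second after the job is handed in: The pin stands in the bore through all three knuckles, upright within 0.06 rad, its tip within 2.5 mm of the bore axis and its handle within 2 mm of the top knuckle; the arm's eye is within 2.5 mm of the bore axis; both are at rest and released (horizontal distance between each of eye, pin_tip and bore_mid below 0.0025 m and z of pin_tip in the frame of stand below 0.018 m and angle between the z axis of pin_tip and the z axis of stand, either way round below 0.06 rad and linear speed of each of hingepin, swingarm below 0.02 m/s); the robot touches nothing.
It fails at once if the pin pressed on the stand with more than 60 N (contact force between hingepin and stand above 60 N).
It fails at once if the pin pressed on the arm with more than 60 N (contact force between hingepin and swingarm above 60 N).
It fails at once if the swing arm pressed on the stand with more than 60 N (contact force between swingarm and stand above 60 N).
It fails at once if a bystander moved by more than 30 mm (distance of any of beaker1, beaker2, reagent, jar, meter from where it was at the start of the episode above 0.03 m).
It also fails if it takes over 64 s, if anything falls off the work surface, if the arm or the gripper's body presses on something with over 40 N, if the wrist force passes 120 N, or if a joint passes its speed limit or range.

## Working session

There is one attempt and no reset: what is moved stays moved. The work goes in short steps, Python scripts to look and compute and a tool call to move; the robot and the scene stay as the last step left them, time stands still between calls to the robot, and variables do not carry over. Pictures are saved under pics/ and viewed, at most 10 in all, crops included, and the job is handed in when it is done.

Besides the shell and the picture viewer there is one more tool, called after "Call:" as name(argument=value, ...) on one line, values as JSON. move_arm: Moves the arm, as the interface text tells. Its arguments: {"type":"object","properties":{"commands":{"type":"array","items":{"type":"array","items":{"type":"array","items":{"type":"number"}}}},"claw":{"type":"number"},"squeeze":{"type":"number"}},"required":["commands"]}

```bash
ls; mkdir -p pics
cat > h.py <<'E'
from rig import *
import numpy as np, cv2
from scipy.spatial.transform import Rotation as R
def world(c):
    K=c["camera_matrix"];d=c["range_z"];v,u=np.mgrid[:d.shape[0],:d.shape[1]]
    x=(u-K[0,2])/K[0,0]*d;y=(v-K[1,2])/K[1,1]*d
    P=np.stack([x,-y,-d,np.ones_like(d)],-1)
    return (P@np.linalg.inv(c["extrinsics"]).T)[...,:3]
E
python3 - <<'E'
from h import *
import pickle
print(get_obs())
for n in("scene","top"):
    c=camera(n);pickle.dump(c,open(n+".pkl","wb"));cv2.imwrite(f"pics/{n}0.png",c["pixels"]);print(n,c["camera_matrix"],np.linalg.inv(c["extrinsics"])[:3,3])
E
```

```text
pics
{'time': 0.0, 'q': array([-1.47652025e+00,  5.28468361e-01,  1.43391401e+00, -4.95617790e-05,
        1.18138643e+00, -1.78470715e-01]), 'joint_velocities': array([ 0.00067523,  0.00017386,  0.00018144,  0.00089597,  0.00082284,
       -0.00089523]), 'joint_torque': array([ 5.50988661e-04, -4.40033698e+01, -1.76589721e+01,  6.33021654e-02,
        5.80996647e-02, -1.75086948e-04]), 'position': array([ 0.16836822, -0.60153302,  0.40376613]), 'tool_rot': array([ 9.90713682e-01,  1.35960347e-01,  2.28962265e-05, -1.08807030e-03]), 'ft_force': array([-0.01448992, -1.12405878, -0.49257178]), 'moment': array([ 0.01807032,  0.04180869, -0.05199923]), 'grip_force': 0.0, 'grip_width': 0.08699696134669922}
scene [[414.96164125   0.         259.56513782]
 [  0.         414.96164125 193.22937591]
 [  0.           0.           1.        ]] [0.99050398 0.72871495 0.97039256]
top [[346.8556323    0.         249.7334533 ]
 [  0.         346.8556323  190.99823333]
 [  0.           0.           1.        ]] [0.44708913 0.01150174 1.077172  ]
```

View pics/scene0.png

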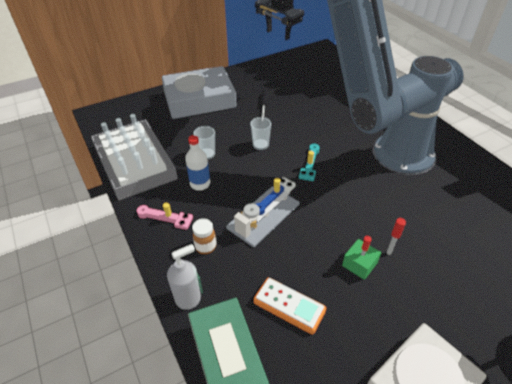

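View pics/top0.png

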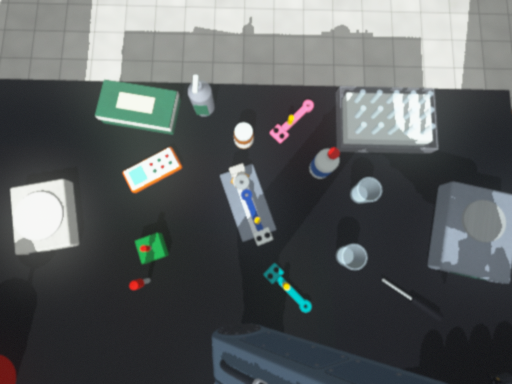

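The scene shows a blue arm on the grey stand at top (247,205), with pink (292,120) and turquoise (288,288) look-alikes that are not meant. The red-handled pins are at top (147,248) in the green rack and (135,285) outside it. The rack pin is the smaller one and fits the description. I'll confirm both in a crop.

Run:
```python
from h import *
import pickle
t=pickle.load(open("top.pkl","rb"));s=pickle.load(open("scene.pkl","rb"))
a=cv2.resize(t["pixels"][150:300,105:305],(800,600),interpolation=cv2.INTER_CUBIC)
b=cv2.resize(s["pixels"][150:285,220:420],None,fx=2,fy=2,interpolation=cv2.INTER_CUBIC)
cv2.imwrite("pics/crop1.png",a)
W=world(t);np.save("W.npy",W)
H=cv2.cvtColor(t["pixels"],cv2.COLOR_BGR2HSV)
v,u=np.mgrid[:384,:512]
def rep(n,m):
    P=W[m]; 
    if len(P)<3: print(n,len(P));return
    r=cv2.minAreaRect((P[:,:2]*1000).astype(np.float32))
    print(n,len(P),"med",np.round(np.median(P,0),4),"zr",np.round(np.percentile(P[:,2],[5,95]),3),"rect",np.round(r[0],1),np.round(r[1],1),round(r[2],1))
box=lambda u0,u1,v0,v1:(u>u0)&(u<u1)&(v>v0)&(v<v1)
z=W[...,2]
st=box(210,285,150,255)
rep("plate",st&(z>.007)&(z<.017))
rep("plate+",st&(z>.006))
rep("bush",st&(z>.070)&(z<.084))
for h in(.058,.064,.078): rep(f"h{h}",st&(abs(z-h)<.004))
yel=(H[...,0]>18)&(H[...,0]<35)&(H[...,1]>130)
rep("yknob",st&yel); rep("ytop",st&yel&(z>.09))
blue=(H[...,0]>100)&(H[...,0]<130)&(H[...,1]>130)
rep("blue",st&blue)
red=((H[...,0]<8)|(H[...,0]>172))&(H[...,1]>130)
rep("pinA",box(130,165,232,258)&red);rep("pinAtop",box(130,165,225,258)&red&(z>.105))
rep("pinB",box(120,155,270,300)&red)
gr=(H[...,0]>40)&(H[...,0]<85)&(H[...,1]>100)
rep("racktop",box(125,175,225,270)&gr&(abs(z-.05)<.006))
```

```text
plate 1531 med [0.5746 0.0141 0.0119] zr [0.009 0.015] rect [567.4  48. ] [220.3 183.5] 20.5
plate+ 2710 med [0.5715 0.0115 0.014 ] zr [0.009 0.079] rect [577.9  -2.9] [288.1 201.9] 1.0
bush 272 med [0.6424 0.0376 0.0778] zr [0.075 0.08 ] rect [644.5  37.1] [73.1 43. ] 20.7
h0.058 298 med [0.5569 0.001  0.0562] zr [0.054 0.06 ] rect [561.9   8. ] [219.4  57.8] 20.1
h0.064 66 med [0.654  0.0416 0.064 ] zr [0.06  0.067] rect [580.5  18.8] [170.8  46.9] 15.2
h0.078 260 med [0.6425 0.0374 0.0779] zr [0.075 0.08 ] rect [644.7  37.1] [72.6 43. ] 20.7
yknob 31 med [ 0.5158 -0.016   0.1002] zr [0.076 0.102] rect [516.9 -14.7] [14.8 14.2] 1.2
ytop 27 med [ 0.5161 -0.016   0.1004] zr [0.099 0.102] rect [517.3 -16.1] [13.9 14.1] 46.7
blue 186 med [0.5672 0.004  0.0562] zr [0.053 0.059] rect [529.6  -2.5] [160.7  47.1] 6.7
pinA 37 med [0.4325 0.2909 0.1157] zr [0.082 0.119] rect [432.3 293.6] [11.2 13. ] 1.1
pinAtop 26 med [0.4325 0.2925 0.1167] zr [0.11  0.119] rect [432.5 293.6] [10.9 12.9] 1.1
pinB 146 med [0.3373 0.3034 0.1289] zr [-0.002  0.143] rect [374.  185.6] [ 31.  376.4] 18.1
racktop 525 med [0.4352 0.2914 0.05  ] zr [0.047 0.053] rect [434.1 295.3] [70.1 70.5] 21.1
```

View pics/crop1.png

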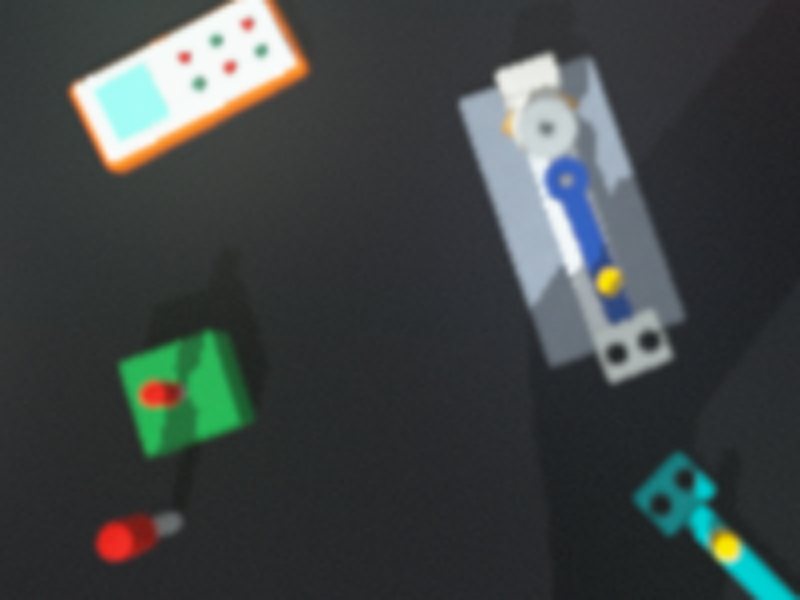

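The crop confirms the rack pin at crop (155,393) is the smaller one; the larger decoy stands at (120,540). The blue arm's eye is at (567,180) and its yellow knob at (608,280).

```bash
cat >> h.py <<'E'
def tool(dst,o=None,yaw=None):
    """row for a world TCP target with tool down, relative to o; yaw = world angle of tool x"""
    o=o or get_obs();Rm=R.from_quat(o["tool_rot"]);
    s=Rm.inv().apply(np.array(dst)-o["position"])/.04
    x=Rm.as_matrix()[:,0];y0=np.arctan2(x[1],x[0])
    t=[0,0,0]
    if yaw is not None:
        T=R.from_euler("z",yaw)*R.from_euler("x",np.pi); t=(Rm.inv()*T).as_rotvec()
    return np.round(np.r_[s,t],3),round(np.degrees(y0),2)
E
python3 - <<'E'
from h import *
import pickle
from scipy.optimize import minimize
t=pickle.load(open("top.pkl","rb"));W=np.load("W.npy");H=cv2.cvtColor(t["pixels"],cv2.COLOR_BGR2HSV)
v,u=np.mgrid[:384,:512];z=W[...,2];st=(u>210)&(u<285)&(v>150)&(v<255)
m=(st&(z>.007)).astype(np.uint8);m=cv2.morphologyEx(m,cv2.MORPH_OPEN,np.ones((3,3)))
n,l,s,c=cv2.connectedComponentsWithStats(m);k=1+np.argmax(s[1:,4]);m=l==k
P=W[m&(abs(z-.012)<.004)][:,:2]
def ext(a):
    c,s=np.cos(a),np.sin(a);return P@np.array([[c,-s],[s,c]])
best=min(np.radians(np.arange(15,26,.1)),key=lambda a:np.ptp(np.percentile(ext(a)[:,1],[.5,99.5]))+np.ptp(np.percentile(ext(a)[:,0],[.5,99.5])))
Q=ext(best);print("plate yaw",np.degrees(best),np.percentile(Q,[0,1,99,100],axis=0))
lo,hi=np.percentile(Q,[.5,99.5],axis=0)
c,s=np.cos(best),np.sin(best);M=np.array([[c,-s],[s,c]])
mid=(lo+hi)/2;o=mid+[.06,0];print("size",hi-lo,"origin",M@o)
# bush+column in plate frame
T=W[m&(abs(z-.078)<.003)][:,:2]@M-o
print("z78 pts x range",np.percentile(T[:,0],[0,2,98,100]),"col y",np.percentile(T[T[:,0]>.028][:,1],[0,5,95,100]))
b=T[T[:,0]<.02];print("bush extents",b.min(0),b.max(0),b.mean(0))
blue=(H[...,0]>100)&(H[...,0]<130)&(H[...,1]>130)&m
B=W[blue&(abs(z-.056)<.004)][:,:2]@M-o
print("blue pts xrange",B[:,0].min(),B[:,0].max(),"axis",np.polyfit(B[:,0],B[:,1],1))
k=np.array([.5169,-.0158])@M-o;print("knob in stand",k)
w=W[m&(z>.05)&(z<.062)][:,:2]@M-o;w=w[w[:,0]<-.13];print("holder",w.min(0),w.max(0))
E
```

```text
plate yaw 20.79999999999998 [[ 0.43742691 -0.24898188]
 [ 0.44071997 -0.24751485]
 [ 0.65388961 -0.13947938]
 [ 0.65692399 -0.1382699 ]]
size [0.21563467 0.10873685] origin [0.63622812 0.03474097]
z78 pts x range [-0.0275863  -0.02520606  0.0438308   0.04507175] col y [-0.02226719 -0.0196613   0.01811353  0.0205914 ]
bush extents [-0.0275863  -0.02193807] [0.01557949 0.01978492] [-0.00620163 -0.00073959]
blue pts xrange -0.1548939105315873 -0.0310616961711363 axis [ 0.01503748 -0.00274709]
knob in stand [-0.12949844 -0.00487275]
holder [-0.19350702 -0.03045375] [-0.13058277  0.01779449]
```

Call:
move_arm(commands=[[[0, 0, 0, 0, 0, -0.085]]], claw=-1)

```text
time: 0.22
position: [0.1684, -0.6017, 0.4041]
tool_rot: [0.984, 0.179, 0.0, -0.001]
ft_force: [-0.3, 0.9, 0.0]
grip_width: 0.0871
grip_force: 0.0
```

Run:
```python
from h import *
print(tool([.53,-.01,.36],yaw=np.radians(20.8)))
```

```text
(array([ 1.3672e+01, -1.0656e+01,  1.1220e+00, -1.0000e-03, -0.0000e+00,
       -3.0000e-03]), np.float64(20.63))
```

Call:
move_arm(commands=[[[13.67, -10.66, 1.12, 0, 0, 0], [13.67, -10.66, 1.12, 0, 0, 0], [13.67, -10.66, 1.12, 0, 0, 0], [13.67, -10.66, 1.12, 0, 0, 0], [13.67, -10.66, 1.12, 0, 0, 0], [13.67, -10.66, 1.12, 0, 0, 0], [13.67, -10.66, 1.12, 0, 0, 0], [13.67, -10.66, 1.12, 0, 0, 0], [13.67, -10.66, 1.12, 0, 0, 0], [13.67, -10.66, 1.12, 0, 0, 0], [13.67, -10.66, 1.12, 0, 0, 0], [13.67, -10.66, 1.12, 0, 0, 0]]])

```text
time: 1.72
position: [0.5324, -0.0076, 0.3594]
tool_rot: [0.984, 0.181, 0.0, -0.0]
ft_force: [-0.1, -0.4, 0.6]
grip_width: 0.0872
grip_force: 0.0
```

Run:
```python
from h import *
import pickle
c=camera("wrist");o=get_obs();pickle.dump((c,o),open("w1.pkl","wb"));cv2.imwrite("pics/w1.png",c["pixels"]);print(o["position"],o["tool_rot"],np.linalg.inv(c["extrinsics"])[:3],c["camera_matrix"][0],tool([.53,-.01,.36]))
```

```text
[ 0.53190842 -0.00860186  0.35937134] [ 9.83656236e-01  1.80056377e-01 -2.41140228e-04 -2.30069367e-04] [[ 3.56341704e-01  9.04019558e-01  2.36155093e-01  5.95479091e-01]
 [-9.34355698e-01  3.44810235e-01  8.99184749e-02  1.69528744e-02]
 [-1.40633047e-04 -2.52694559e-01  9.67546092e-01  3.38507398e-01]] [297.72842816   0.         258.10607819] (array([-0.057,  0.016, -0.016,  0.   ,  0.   ,  0.   ]), np.float64(20.75))
```

View pics/w1.png

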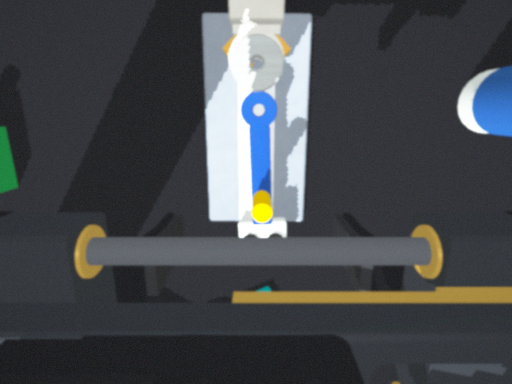

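The wrist view shows the plate, the bush with its bore at about (257,61), the eye at (259,110) and the yellow knob at (262,208). I'll measure these.

```bash
cat >> h.py <<'E'
def measure(c,yaw=None):
    W=world(c);z=W[...,2];H=cv2.cvtColor(c["pixels"],cv2.COLOR_BGR2HSV)
    r=np.hypot(W[...,0]-.57,W[...,1]-.01)<.2
    m=(r&(z>.008)&(z<.11)&(np.mgrid[:384,:512][0]<235)).astype(np.uint8)
    m=cv2.morphologyEx(m,cv2.MORPH_OPEN,np.ones((3,3)))
    n,l,s,_=cv2.connectedComponentsWithStats(m);m=l==1+np.argmax(s[1:,4])
    return W,z,H,m
E
python3 - <<'E'
from h import *
import pickle
from scipy.optimize import least_squares
c,o=pickle.load(open("w1.pkl","rb"));W,z,H,m=measure(c)
P=W[m&(abs(z-.012)<.004)][:,:2]
print("n",len(P),"plate z",np.median(W[m&(abs(z-.012)<.004)][:,2]))
f=lambda a:P@np.array([[np.cos(a),-np.sin(a)],[np.sin(a),np.cos(a)]])
A=np.radians(np.arange(18,24,.05));best=min(A,key=lambda a:np.ptp(np.percentile(f(a)[:,1],[.5,99.5])))
a=best;M=np.array([[np.cos(a),-np.sin(a)],[np.sin(a),np.cos(a)]])
Q=f(a);lo,hi=np.percentile(Q,[.3,99.7],axis=0);print("yaw",np.degrees(a),"size",hi-lo)
og=np.array([hi[0]-.05,(lo[1]+hi[1])/2]);print("origin by far edge",M@og,"by mid",M@((lo+hi)/2+[.06,0]))
o2=og
T=W[m&(abs(z-.078)<.003)][:,:2]@M-o2
col=T[T[:,0]>.024];print("col",np.percentile(col,[2,98],axis=0))
def circ(B,r=None):
    h=cv2.convexHull((B*1e4).astype(np.float32))[:,0]/1e4
    s=least_squares(lambda p:np.hypot(*(h-p[:2]).T)-p[2],[*B.mean(0),.02],loss="soft_l1",f_scale=.0005).x;return s
b=T[(T[:,0]<.018)];print("bush circle(stand frame)",circ(b))
br=(H[...,0]>100)&(H[...,0]<130)&(H[...,1]>110)&m&(abs(z-.056)<.004)
B=W[br][:,:2]@M-o2;print("blue x",B[:,0].min(),B[:,0].max())
e=B[B[:,0]>B[:,0].max()-.034];print("eye circ",circ(e),"mid y",np.ptp(e[:,1]),(e[:,1].max()+e[:,1].min())/2)
bar=B[(B[:,0]<B[:,0].max()-.04)];print("bar fit",np.polyfit(bar[:,0],bar[:,1],1))
y=(H[...,0]>18)&(H[...,0]<35)&(H[...,1]>130)&m
print("knob z",np.percentile(W[y][:,2],[5,50,95]))
k=W[y&(z>.098)][:,:2]@M-o2;print("knob top",k.min(0),k.max(0),circ(k),len(k))
np.savez("st.npz",M=M,o=M@o2,a=a)
E
```

```text
n 12481 plate z 0.011044967916525483
yaw 20.70000000000004 size [0.21728383 0.10889265]
origin by far edge [0.63380231 0.03309305] by mid [0.63507273 0.03357309]
col [[ 0.02755081 -0.02092498]
 [ 0.04070022  0.02083345]]
bush circle(stand frame) [-0.00492011 -0.00044609  0.02204259]
blue x -0.15404279253064368 -0.02665775403524029
eye circ [-0.04289533 -0.00244225  0.01648563] mid y 0.03156782421362617 -0.0023845488696114664
bar fit [ 0.02296093 -0.00155784]
knob z [0.05653935 0.09842119 0.10101027]
knob top [-0.13457827 -0.01359342] [-0.11771226  0.00342681] [-0.12617611 -0.00500994  0.00841908] 300
```

Run:
```python
from h import *
print(tool([.517,-.016,.25],yaw=np.radians(20.7)))
```

```text
(array([-4.130e-01,  4.200e-02,  2.734e+00, -1.000e-03,  0.000e+00,
        1.000e-03]), np.float64(20.75))
```

Call:
move_arm(commands=[[[-0.36, 0.03, 1.5, 0, 0, 0], [-0.36, 0.03, 2.7, 0, 0, 0], [-0.36, 0.03, 2.73, 0, 0, 0], [-0.36, 0.03, 2.73, 0, 0, 0]]])

```text
time: 2.28
position: [0.5186, -0.0182, 0.2518]
tool_rot: [0.984, 0.177, 0.001, 0.0]
ft_force: [0.8, 0.7, 0.2]
grip_width: 0.0871
grip_force: 0.0
```

Run:
```python
from h import *
o=get_obs();print(o["position"],o["ft_force"],tool([.517,-.016,.25],o))
```

```text
[ 0.51857442 -0.01822875  0.25180803] [0.78282905 0.69754595 0.23205679] (array([-0.018, -0.066,  0.045,  0.   ,  0.   ,  0.   ]), np.float64(20.42))
```

Call:
move_arm(commands=[[[0, -0.06, 0.03, 0, 0, 0], [0, -0.06, 0.03, 0, 0, 0], [0, -0.06, 0.03, 0, 0, 0], [0, -0.06, 0.03, 0, 0, 0], [0, -0.06, 0.03, 0, 0, 0], [0, -0.06, 0.03, 0, 0, 0], [0, -0.06, 0.03, 0, 0, 0], [0, -0.06, 0.03, 0, 0, 0]]], claw=1, squeeze=10)

```text
time: 3.28
position: [0.5174, -0.015, 0.2495]
tool_rot: [0.984, 0.178, 0.0, 0.0]
ft_force: [0.8, -0.4, 0.2]
grip_width: 0.0178
grip_force: 10.0
```

Call:
move_arm(commands=[[[0.12, -0.02, 0, 0, 0, 0], [0.24, -0.04, 0, 0, 0, 0], [0.36, -0.05, 0, 0, 0, 0], [0.48, -0.06, 0, 0, 0, 0], [0.6, -0.07, 0, 0, 0, 0], [0.72, -0.08, 0, 0, 0, 0], [0.84, -0.09, 0, 0, 0, 0], [0.9, -0.1, 0, 0, 0, 0], [0.95, -0.1, 0, 0, 0, 0], [0.95, -0.1, 0, 0, 0, 0]]])

```text
time: 4.53
position: [0.5517, 0.0022, 0.2495]
tool_rot: [0.984, 0.178, 0.0, 0.0]
ft_force: [0.5, 0.7, -1.0]
grip_width: 0.0178
grip_force: 10.0
```

Call:
move_arm(commands=[[[0.03, 0, 0, 0, 0, 0], [0.06, 0, 0, 0, 0, 0], [0.09, 0, 0, 0, 0, 0], [0.11, 0, 0, 0, 0, 0], [0.11, 0, 0, 0, 0, 0]]])

```text
time: 5.15
position: [0.5548, 0.0034, 0.2495]
tool_rot: [0.984, 0.178, -0.002, -0.0]
ft_force: [-4.1, -3.0, 0.9]
grip_width: 0.0176
grip_force: 10.0
```

Call:
move_arm(commands=[[[0.02, 0, 0, 0, 0, 0], [0.03, 0, 0, 0, 0, 0], [0.03, 0, 0, 0, 0, 0]]])

```text
time: 5.52
position: [0.5552, 0.0036, 0.2495]
tool_rot: [0.984, 0.178, -0.003, -0.0]
ft_force: [-5.7, -4.7, 3.4]
grip_width: 0.0178
grip_force: 10.0
```

Call:
move_arm(commands=[[[0.02, 0, 0, 0, 0, 0], [0.03, 0, 0, 0, 0, 0], [0.03, 0, 0, 0, 0, 0]]])

```text
time: 5.9
position: [0.5557, 0.0039, 0.2494]
tool_rot: [0.984, 0.179, -0.004, -0.0]
ft_force: [-7.3, -5.3, 5.1]
grip_width: 0.0177
grip_force: 10.0
```

Call:
move_arm(commands=[[[-0.06, 0, 0, 0, 0, 0], [-0.06, 0, 0, 0, 0, 0], [-0.06, 0, 0, 0, 0, 0], [-0.06, 0, 0, 0, 0, 0], [-0.06, 0, -1, 0, 0, 0], [-0.5, 0, -2.3, 0, 0, 0], [-0.6, 0, -2.8, 0, 0, 0], [-0.6, 0, -2.8, 0, 0, 0], [-0.6, 0, -2.8, 0, 0, 0]]], claw=-0.4)

```text
time: 7.02
position: [0.5353, -0.0037, 0.3607]
tool_rot: [0.984, 0.178, -0.001, -0.0]
ft_force: [-0.8, -0.4, 0.1]
grip_width: 0.061
grip_force: 0.0
```

Run:
```python
from h import *
import pickle
from scipy.optimize import least_squares
c=camera("wrist");o=get_obs();pickle.dump((c,o),open("w2.pkl","wb"));cv2.imwrite("pics/w2.png",cv2.resize(c["pixels"][0:250,130:390],None,fx=2.3,fy=2.3))
print(o["position"],o["ft_force"])
W,z,H,m=measure(c);S=np.load("st.npz");M=S["M"]
P=W[m&(abs(z-.012)<.004)][:,:2]@M;lo,hi=np.percentile(P,[.3,99.7],axis=0);print("size",hi-lo,"far",M@[hi[0]-.05,(lo+hi)[1]/2],"mid",M@((lo+hi)/2+[.06,0]))
og=(lo+hi)/2+[.06,0]
def circ(B):
    h=cv2.convexHull((B*1e4).astype(np.float32))[:,0]/1e4
    return least_squares(lambda p:np.hypot(*(h-p[:2]).T)-p[2],[*B.mean(0),.02],loss="soft_l1",f_scale=.0005).x
T=W[m&(abs(z-.078)<.003)][:,:2]@M-og
print("bush",circ(T[T[:,0]<.018]),"col",np.percentile(T[T[:,0]>.024],[2,98],axis=0))
y=(H[...,0]>18)&(H[...,0]<35)&(H[...,1]>130)&m
k=W[y&(z>.098)][:,:2]@M-og;print("knob",circ(k))
br=(H[...,0]>100)&(H[...,0]<130)&(H[...,1]>110)&m&(abs(z-.056)<.004)
B=W[br][:,:2]@M-og;B=B[B[:,0]<-.03];print("bar",np.polyfit(B[:,0],B[:,1],1),B[:,0].min())
```

```text
[ 0.53523472 -0.00370029  0.36027734] [-0.33137449 -0.59090489  0.20512017]
size [0.21646444 0.1090063 ] far [0.63352628 0.03296346] mid [0.63517995 0.03358833]
bush [-0.00638865 -0.00050916  0.02208321] col [[ 0.0259798  -0.02071868]
 [ 0.04319685  0.02066292]]
knob [-0.08668915  0.00071506  0.0081954 ]
bar [0.02460733 0.00271918] -0.13439412854076893
```

View pics/w2.png

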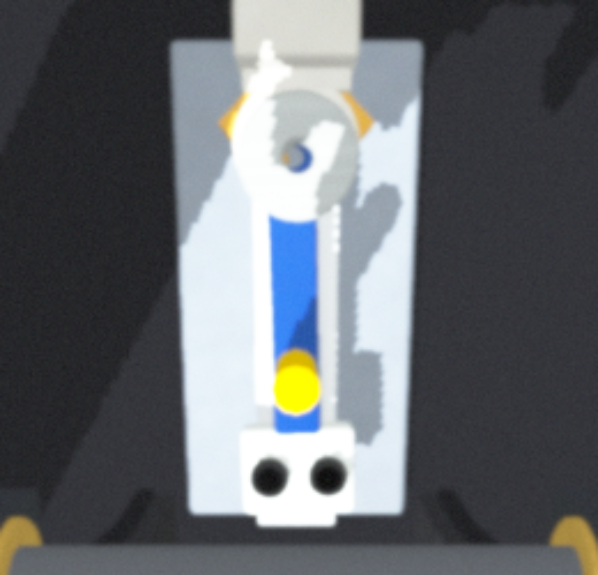

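The blue arm is in the fork. The bar, from (294,220) to (297,430), is skewed about 1.4°, so the eye sits about 2.7 mm to +y, riding on one side of the V seat. I'll regrip, straighten it and press again.

Run:
```python
from h import *
print(tool([.5545,.0036,.25],yaw=np.radians(20.7)))
```

```text
(array([ 5.200e-01,  1.000e-03,  2.756e+00, -1.000e-03,  2.000e-03,
       -3.000e-03]), np.float64(20.5))
```

Call:
move_arm(commands=[[[0.52, 0, 1.4, 0, 0, 0], [0.52, 0, 2.6, 0, 0, 0], [0.52, 0, 2.76, 0, 0, 0], [0.52, 0, 2.76, 0, 0, 0]]])

```text
time: 7.58
position: [0.555, 0.0034, 0.2507]
tool_rot: [0.984, 0.178, -0.001, -0.0]
ft_force: [0.2, 0.2, 0.1]
grip_width: 0.0608
grip_force: 0.0
```

Call:
move_arm(commands=[[[0, 0, 0, 0, 0, 0], [0, 0, 0, 0, 0, 0], [0, 0, 0, 0, 0, 0], [0, 0, 0, 0, 0, 0], [0, 0, 0, 0, 0, 0], [0, 0, 0, 0, 0, 0]]], claw=1, squeeze=20)

```text
time: 8.32
position: [0.5549, 0.0035, 0.2513]
tool_rot: [0.984, 0.178, 0.0, -0.0]
ft_force: [0.6, 0.1, 1.6]
grip_width: 0.0177
grip_force: 20.0
```

Call:
move_arm(commands=[[[-0.04, 0, 0, 0, 0, 0], [-0.04, 0, 0, 0, 0, 0.02], [-0.04, 0.01, 0, 0, 0, 0.035], [0, 0.01, 0, 0, 0, 0.035], [0.03, 0.01, 0, 0, 0, 0.035], [0.05, 0.01, 0, 0, 0, 0.035], [0.05, 0.01, 0, 0, 0, 0.035]]])

```text
time: 9.2
position: [0.5563, 0.0037, 0.2512]
tool_rot: [0.987, 0.161, -0.001, -0.0]
ft_force: [-3.0, -1.2, 5.1]
grip_width: 0.0176
grip_force: 20.0
```

Call:
move_arm(commands=[[[0.02, 0, 0, 0, 0, 0], [0.04, 0, 0, 0, 0, 0], [0.05, 0, 0, 0, 0, 0], [0.05, 0, 0, 0, 0, 0]]])

```text
time: 9.7
position: [0.5573, 0.0041, 0.2512]
tool_rot: [0.987, 0.161, -0.003, -0.0]
ft_force: [-5.9, -2.8, 7.0]
grip_width: 0.0171
grip_force: 20.0
```

Call:
move_arm(commands=[[[0.02, 0, 0, 0, 0, 0], [0.03, 0, 0, 0, 0, 0], [0.03, 0, 0, 0, 0, 0]]])

```text
time: 10.07
position: [0.5578, 0.0042, 0.2512]
tool_rot: [0.987, 0.161, -0.004, -0.0]
ft_force: [-8.4, -5.4, 8.4]
grip_width: 0.0174
grip_force: 20.0
```

Call:
move_arm(commands=[[[0, 0, 0, 0, 0, 0], [0, 0, 0, 0, 0, 0], [0, 0, 0, 0, 0, 0], [0, 0, -1, 0, 0, 0], [-0.5, 0, -2.3, 0, 0, -0.035], [-0.6, 0, -2.8, 0, 0, -0.035], [-0.6, 0, -2.8, 0, 0, -0.035], [-0.6, 0, -2.8, 0, 0, -0.035]]], claw=-0.4)

```text
time: 11.08
position: [0.5371, -0.0027, 0.3622]
tool_rot: [0.984, 0.178, -0.001, -0.0]
ft_force: [0.1, -0.1, -0.5]
grip_width: 0.0611
grip_force: 0.0
```

```bash
cat > m.py <<'E'
from h import *
import pickle,sys
from scipy.optimize import least_squares
c=camera("wrist");o=get_obs();pickle.dump((c,o),open(sys.argv[1]+".pkl","wb"));cv2.imwrite(f"pics/{sys.argv[1]}.png",cv2.resize(c["pixels"][0:250,130:390],None,fx=2.3,fy=2.3))
print(o["position"],o["ft_force"])
W,z,H,m=measure(c);S=np.load("st.npz");M=S["M"]
P=W[m&(abs(z-.012)<.004)][:,:2]@M;lo,hi=np.percentile(P,[.3,99.7],axis=0);print("size",hi-lo,"far",M@[hi[0]-.05,(lo+hi)[1]/2],"mid",M@((lo+hi)/2+[.06,0]))
og=(lo+hi)/2+[.06,0]
def circ(B):
    h=cv2.convexHull((B*1e4).astype(np.float32))[:,0]/1e4
    return least_squares(lambda p:np.hypot(*(h-p[:2]).T)-p[2],[*B.mean(0),.02],loss="soft_l1",f_scale=.0005).x
T=W[m&(abs(z-.078)<.003)][:,:2]@M-og
print("bush",circ(T[T[:,0]<.018]),"col",np.percentile(T[T[:,0]>.024],[2,98],axis=0))
y=(H[...,0]>18)&(H[...,0]<35)&(H[...,1]>130)&m
k=W[y&(z>.098)][:,:2]@M-og;print("knob",circ(k))
br=(H[...,0]>100)&(H[...,0]<130)&(H[...,1]>110)&m&(abs(z-.056)<.004)
B=W[br][:,:2]@M-og;B=B[B[:,0]<-.03]
xs=np.arange(-.075,-.03,.005);cl=[(x,(s[:,1].min()+s[:,1].max())/2,np.ptp(s[:,1])) for x in xs if len(s:=B[abs(B[:,0]-x)<.0025])>5]
cl=np.array(cl);print(np.round(cl*1000,1).tolist());print("bar",np.polyfit(cl[:,0],cl[:,1],1),np.polyfit(B[:,0],B[:,1],1))
w=W[m&(z>.05)&(z<.062)][:,:2]@M-og;w=w[w[:,0]<-.13];
if len(w):print("holder",w.min(0),w.max(0))
E
python3 m.py w3
```

```text
[ 0.53707327 -0.0026954   0.36183275] [-0.05194456 -0.12018884 -0.10948065]
size [0.21699134 0.10900799] far [0.6340675  0.03317661] mid [0.63547471 0.03370835]
bush [-0.00665752 -0.00042453  0.02198626] col [[ 0.02579682 -0.02063017]
 [ 0.04496128  0.02088431]]
knob [-0.08557326  0.00034094  0.00821393]
[[-75.0, 0.4, 17.4], [-70.0, 0.4, 17.3], [-65.0, 0.4, 17.2], [-60.0, 0.4, 17.1], [-55.0, 0.3, 17.1], [-50.0, -0.1, 18.0], [-45.0, -0.2, 17.9], [-40.0, -0.2, 17.8], [-35.0, -0.2, 17.7]]
bar [-0.01797371 -0.00085332] [-0.01377037 -0.00061087]
holder [-0.14965517 -0.02211302] [-0.13002329  0.02220262]
```

View pics/w3.png

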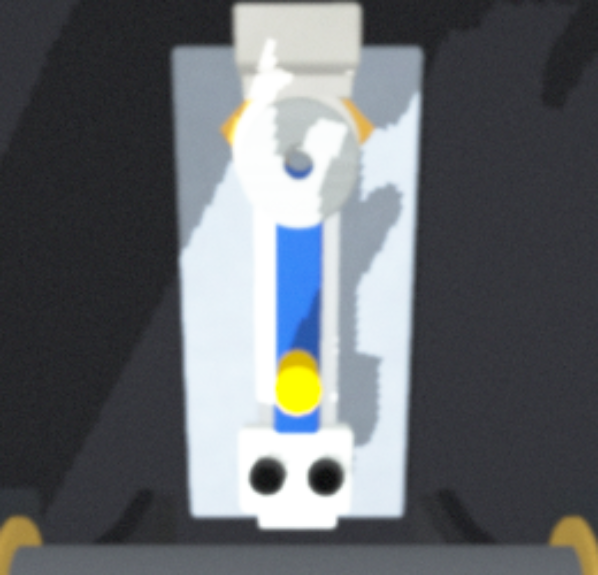

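The arm is now straight and home: knob at crop (298,389), bar centred on the plate, bush bore at (298,163). Next is the pin.

Run:
```python
from h import *
print(tool([.395,.279,.36],yaw=np.radians(20.7)))
```

```text
(array([-8.60e-01, -7.84e+00,  5.80e-02, -1.00e-03,  2.00e-03, -3.00e-03]), np.float64(20.5))
```

Call:
move_arm(commands=[[[-0.86, -7.84, 0.05, 0, 0, 0], [-0.86, -7.84, 0.05, 0, 0, 0], [-0.86, -7.84, 0.05, 0, 0, 0], [-0.86, -7.84, 0.05, 0, 0, 0], [-0.86, -7.84, 0.05, 0, 0, 0], [-0.86, -7.84, 0.05, 0, 0, 0], [-0.86, -7.84, 0.05, 0, 0, 0], [-0.86, -7.84, 0.05, 0, 0, 0]]])

```text
time: 12.12
position: [0.396, 0.2778, 0.3606]
tool_rot: [0.984, 0.177, -0.0, 0.0]
ft_force: [0.6, 0.1, 0.7]
grip_width: 0.0609
grip_force: 0.0
```

Run:
```python
from h import *
c=camera("wrist");o=get_obs();cv2.imwrite("pics/w4.png",c["pixels"])
W=world(c);H=cv2.cvtColor(c["pixels"],cv2.COLOR_BGR2HSV);v,u=np.mgrid[:384,:512]
red=((H[...,0]<8)|(H[...,0]>172))&(H[...,1]>120)&(v<240)&(np.hypot(W[...,0]-.433,W[...,1]-.293)<.03)
print(o["position"],red.sum(),u[red].mean(),v[red].mean())
P=W[red];print(np.percentile(P[:,2],[1,10,50,90,99]))
for a,b in((.112,.13),(.072,.08),(.08,.09),(.09,.1),(.1,.11)):
    q=P[(P[:,2]>a)&(P[:,2]<b)]
    if len(q)>5:
        r,R_=cv2.minEnclosingCircle((q[:,:2]*1000).astype(np.float32));print(a,len(q),np.round(r,1),round(R_,1),q.mean(0))
g=(H[...,0]>40)&(H[...,0]<85)&(H[...,1]>80)&(abs(W[...,2]-.05)<.005)&(v<240)
print("rack",cv2.minAreaRect((W[g][:,:2]*1000).astype(np.float32)))
```

```text
[0.39610948 0.27770972 0.36079304] 392 253.6122448979592 145.2091836734694
[0.09772614 0.11459847 0.11597461 0.11684899 0.11779172]
0.112 367 [432.8 295.2] 8.5 [0.43293101 0.29550384 0.11594998]
0.09 8 [439.9 297.6] 3.6 [0.44039962 0.29735256 0.09610815]
0.1 13 [439.4 296.9] 4.7 [0.44024658 0.29721123 0.10470595]
rack ((432.27508544921875, 294.75439453125), (69.42518615722656, 70.33565521240234), 20.42409896850586)
```

View pics/w4.png

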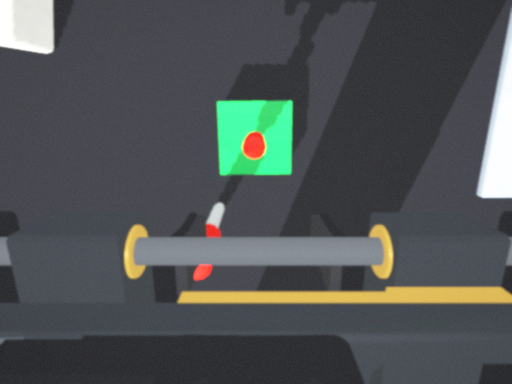

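Wrist view: pin handle at (254,145), central in the green rack, with the larger decoy behind it at (210,240). I'll grasp the rack pin.

Run:
```python
from h import *
print(tool([.4330,.2952,.264],yaw=np.radians(20.7)))
```

```text
(array([ 1.018e+00, -9.000e-02,  2.419e+00,  0.000e+00,  1.000e-03,
       -6.000e-03]), np.float64(20.36))
```

Call:
move_arm(commands=[[[1.02, -0.09, 0, 0, 0, -0.005], [1.02, -0.09, 0.6, 0, 0, -0.005], [1.02, -0.09, 1.4, 0, 0, -0.005], [1.02, -0.09, 2.2, 0, 0, -0.005], [1.02, -0.09, 2.42, 0, 0, -0.005], [1.02, -0.09, 2.42, 0, 0, -0.005], [1.02, -0.09, 2.42, 0, 0, -0.005]]])

```text
time: 13.05
position: [0.4328, 0.2964, 0.2654]
tool_rot: [0.984, 0.18, 0.001, -0.0]
ft_force: [0.2, -0.1, 0.3]
grip_width: 0.0607
grip_force: 0.0
```

Run:
```python
from h import *
o=get_obs();print(o["position"],o["ft_force"],tool([.4330,.2952,.264],yaw=np.radians(20.7)))
```

```text
[0.43282917 0.29639998 0.26544877] [ 0.21695856 -0.053363    0.27399176] (array([-0.007,  0.03 ,  0.036, -0.   , -0.002,  0.001]), np.float64(20.75))
```

Centred. I'll close and lift.

Call:
move_arm(commands=[[[0, 0.02, 0.03, 0, 0, 0], [0, 0.02, 0.03, 0, 0, 0], [0, 0.02, 0.03, 0, 0, 0], [0, 0.02, 0.03, 0, 0, 0], [0, 0.02, 0.03, 0, 0, 0], [0, 0.02, 0.03, 0, 0, 0], [0, 0.02, 0.03, 0, 0, 0]]], claw=1, squeeze=25)

```text
time: 13.92
position: [0.4324, 0.2958, 0.2631]
tool_rot: [0.984, 0.18, -0.0, -0.0]
ft_force: [-0.3, -0.6, 0.8]
grip_width: 0.0175
grip_force: 25.0
```

Call:
move_arm(commands=[[[0, 0, -0.2, 0, 0, 0], [0, 0, -0.5, 0, 0, 0], [0, 0, -1.0, 0, 0, 0], [0, 0, -1.8, 0, 0, 0], [0, 0, -2.6, 0, 0, 0], [0, 0, -2.75, 0, 0, 0], [0, 0, -2.75, 0, 0, 0]]])

```text
time: 14.8
position: [0.4321, 0.2956, 0.3735]
tool_rot: [0.984, 0.18, 0.0, -0.0]
ft_force: [0.3, -0.8, -0.8]
grip_width: 0.0173
grip_force: 25.0
```

Run:
```python
from h import *
o=get_obs();print(o["position"],o["grip_width"],o["ft_force"],tool([.6296,.0310,.366],yaw=np.radians(20.7)))
```

```text
[0.43211731 0.29564165 0.37345793] 0.017296349655714815 [ 0.25588025 -0.84552125 -0.80455173] (array([ 2.268e+00,  7.937e+00,  1.870e-01, -0.000e+00, -1.000e-03,
        1.000e-03]), np.float64(20.78))
```

Call:
move_arm(commands=[[[2.27, 7.94, 0, 0, 0, 0], [2.27, 7.94, 0, 0, 0, 0], [2.27, 7.94, 0, 0, 0, 0], [2.27, 7.94, 0, 0, 0, 0], [2.27, 7.94, 0, 0, 0, 0], [2.27, 7.94, 0, 0, 0, 0], [2.27, 7.94, 0, 0, 0, 0], [2.27, 7.94, 0, 0, 0, 0], [2.27, 7.94, 0, 0, 0, 0]]])

```text
time: 15.92
position: [0.629, 0.0328, 0.373]
tool_rot: [0.983, 0.181, -0.001, -0.0]
ft_force: [0.5, 0.7, -0.0]
grip_width: 0.0174
grip_force: 25.0
```

Run:
```python
from h import *
o=get_obs();print(o["position"],o["grip_width"],o["ft_force"],tool([.6296,.0310,.338],yaw=np.radians(20.7)))
s=camera("scene");w=camera("wrist")
K=s["camera_matrix"];E=s["extrinsics"]
def pr(p):
    q=E@np.r_[p,1];return np.array([K[0,0]*q[0]/-q[2]+K[0,2],K[1,1]*-q[1]/-q[2]+K[1,2]])
tip=o["position"]-[0,0,.2531];print("tip exp",pr(tip),"shank top",pr(tip+[0,0,.062]),"bush",pr([.6296,.031,.078]))
u,v=pr([.6296,.031,.1]).astype(int)
a=cv2.resize(s["pixels"][v-50:v+50,u-50:u+50],(500,500),interpolation=cv2.INTER_CUBIC)
for p,cc in((tip,(0,255,0)),(tip+[0,0,.062],(255,0,255))):
    x=((pr(p)-[u-50,v-50])*5+2).astype(int);cv2.circle(a,tuple(map(int,x)),3,cc,-1)
cv2.imwrite("pics/s5.png",a)
```

```text
[0.6289509  0.03282258 0.37297708] 0.017405309614481345 [ 0.48221248  0.68416118 -0.02713715] (array([-0.   ,  0.049,  0.874, -0.001,  0.001,  0.004]), np.float64(20.91))
tip exp [251.22402004 199.46011127] shank top [250.86820737 183.77281649] bush [250.94648084 209.04901088]
```

View pics/s5.png

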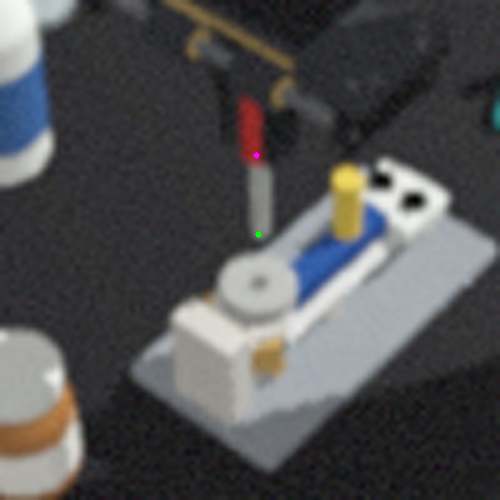

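The scene crop shows the pin upright, its tip at (260,232) just above the bush bore at (258,282). I'll lower it and feel for the bore.

Call:
move_arm(commands=[[[0, 0.045, 0.4, 0, 0, 0], [0, 0.045, 0.8, 0, 0, 0], [0, 0.045, 0.92, 0, 0, 0], [0, 0.045, 0.92, 0, 0, 0]]])

```text
time: 16.52
position: [0.6305, 0.0293, 0.3353]
tool_rot: [0.984, 0.18, -0.001, -0.0]
ft_force: [-0.3, 0.4, -1.0]
grip_width: 0.0172
grip_force: 25.0
```

Call:
move_arm(commands=[[[0, 0, 0.04, 0, 0, 0], [0, 0, 0.08, 0, 0, 0], [0, 0, 0.12, 0, 0, 0], [0, 0, 0.15, 0, 0, 0], [0, 0, 0.15, 0, 0, 0]]])

```text
time: 17.15
position: [0.6308, 0.0294, 0.3308]
tool_rot: [0.984, 0.18, 0.0, 0.0]
ft_force: [-0.8, -0.2, 2.0]
grip_width: 0.0172
grip_force: 25.0
```

Call:
move_arm(commands=[[[0, 0, -0.03, 0, 0, 0], [-0.01, -0.045, -0.03, 0, 0, 0], [-0.01, -0.045, 0, 0, 0, 0], [-0.01, -0.045, 0.03, 0, 0, 0], [-0.01, -0.045, 0.06, 0, 0, 0], [-0.01, -0.045, 0.06, 0, 0, 0]]])

```text
time: 17.9
position: [0.6296, 0.0309, 0.3277]
tool_rot: [0.984, 0.18, -0.0, -0.0]
ft_force: [-0.2, 0.9, -0.0]
grip_width: 0.0172
grip_force: 25.0
```

In the bore: the tip is 3 mm below the bush top with no force.

Call:
move_arm(commands=[[[0, 0, 0.06, 0, 0, 0], [0, 0, 0.12, 0, 0, 0], [0, 0, 0.18, 0, 0, 0], [0, 0, 0.24, 0, 0, 0], [0, 0, 0.3, 0, 0, 0], [0, 0, 0.35, 0, 0, 0], [0, 0, 0.35, 0, 0, 0]]])

```text
time: 18.77
position: [0.6296, 0.0309, 0.3137]
tool_rot: [0.984, 0.18, -0.0, -0.0]
ft_force: [0.4, 0.9, -0.5]
grip_width: 0.0174
grip_force: 25.0
```

Run:
```python
from h import *
o=get_obs();print(o["position"],o["ft_force"],o["moment"],tool([.6353,.0337,o["position"][2]],o,np.radians(20.7)))
```

```text
[0.6295774  0.03091078 0.31372208] [ 0.39011797  0.86992536 -0.47104555] [ 0.03428469 -0.0433805  -0.00792207] (array([ 0.158, -0.014, -0.   , -0.   ,  0.   ,  0.001]), np.float64(20.78))
```

Call:
move_arm(commands=[[[0.03, 0, 0, 0, 0, 0], [0.06, 0, 0, 0, 0, 0], [0.09, -0.01, 0, 0, 0, 0], [0.12, -0.01, 0, 0, 0, 0], [0.15, -0.01, 0, 0, 0, 0], [0.16, -0.01, 0, 0, 0, 0], [0.16, -0.01, 0, 0, 0, 0]]])

```text
time: 19.65
position: [0.6353, 0.0335, 0.3139]
tool_rot: [0.984, 0.18, -0.0, 0.0]
ft_force: [-2.6, -2.6, -0.3]
grip_width: 0.0172
grip_force: 25.0
```

Run:
```python
from h import *
o=get_obs();print(o["position"],o["ft_force"],o["moment"],R.from_quat(o["tool_rot"]).as_matrix()[:,2],tool([.6353,.0337,o["position"][2]],o,np.radians(20.7)))
```

```text
[0.63534993 0.033532   0.31387798] [-2.56897327 -2.60817759 -0.30386402] [-0.44648285  0.65437075 -0.0666776 ] [-5.10922544e-04 -1.40113770e-04 -9.99999860e-01] (array([ 0.   , -0.004,  0.   , -0.   ,  0.001,  0.002]), np.float64(20.79))
```

Call:
move_arm(commands=[[[0, 0, 0.05, 0, 0, 0], [0, 0, 0.1, 0, 0, 0], [0, 0, 0.13, 0, 0, 0], [0, 0, 0.16, 0, 0, 0], [0, 0, 0.16, 0, 0, 0]]])

```text
time: 20.27
position: [0.636, 0.0337, 0.3086]
tool_rot: [0.984, 0.18, 0.001, 0.0]
ft_force: [-2.5, -0.5, 4.9]
grip_width: 0.0174
grip_force: 25.0
```

Call:
move_arm(commands=[[[0, 0, -0.04, 0, 0, 0], [0.03, 0, -0.04, 0, 0, 0], [0.03, 0, -0.02, 0, 0, 0], [0.03, 0, 0, 0, 0, 0], [0.03, 0, 0.01, 0, 0, 0], [0.03, 0, 0.01, 0, 0, 0]]])

```text
time: 21.02
position: [0.6371, 0.0341, 0.3084]
tool_rot: [0.984, 0.18, 0.001, 0.0]
ft_force: [-3.1, -1.6, 6.7]
grip_width: 0.0174
grip_force: 25.0
```

Run:
```python
from h import *
o=get_obs();print(o["position"],o["ft_force"],o["moment"])
s=camera("scene");a=s["pixels"][165:235,215:285]
cv2.imwrite("pics/s6.png",cv2.resize(a,(560,560),interpolation=cv2.INTER_CUBIC))
c=camera("wrist");cv2.imwrite("pics/w6.png",cv2.resize(c["pixels"][60:280,130:390],None,fx=2.3,fy=2.3))
cv2.imwrite("pics/c6.png",np.hstack([cv2.resize(a,(400,400),interpolation=cv2.INTER_CUBIC),cv2.resize(c["pixels"][80:280,156:356],(400,400))]))
```

```text
[0.63713081 0.03406408 0.30843876] [-3.14620847 -1.56512425  6.65073466] [-0.19476471  0.66729315 -0.00537002]
```

View pics/c6.png

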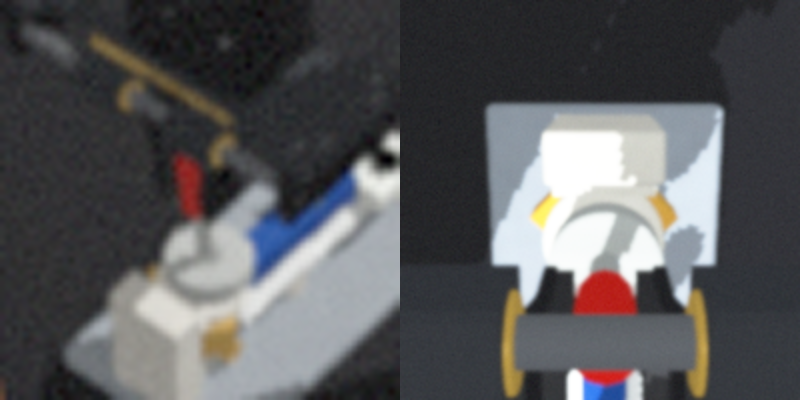

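The scene crop (left) shows the pin leaning: handle (186,185), shank (204,240). It pivoted in the pads and the bush lagged. I'll measure where the bush is.

```bash
cat > b.py <<'E'
from h import *
from scipy.optimize import least_squares
o=get_obs();print(o["time"],o["position"],o["ft_force"],o["moment"])
c=camera("wrist");W=world(c);z=W[...,2];S=np.load("st.npz");M=S["M"]
L=(W[...,:2]-[.6355,.0337])@M
m=(abs(z-.078)<.003)&(abs(L[...,1])<.026)&(L[...,0]>-.035)&(L[...,0]<.05)
col=L[m&(L[...,0]>.026)];print("col",len(col),np.percentile(col,[2,98],axis=0))
B=L[m&(L[...,0]<.0255)];print(len(B),B.min(0),B.max(0))
# front arc (upper hull) circle radius 22 fixed
h=cv2.convexHull((B*1e4).astype(np.float32))[:,0]/1e4;h=h[h[:,0]>B[:,0].max()-.02]
print("bush",least_squares(lambda p:np.hypot(*(h-p).T)-.0219,[B[:,0].max()-.022,0],loss="soft_l1",f_scale=.0005).x)
# tilt from scene: shank & handle axis
s=camera("scene");K=s["camera_matrix"];E=s["extrinsics"]
H=cv2.cvtColor(s["pixels"],cv2.COLOR_BGR2HSV);Ws=world(s)
r=((H[...,0]<8)|(H[...,0]>172))&(H[...,1]>120)&(np.hypot(Ws[...,0]-.635,Ws[...,1]-.034)<.05)
v,u=np.nonzero(r);w=np.polyfit(v,u,1);print("handle px",len(u),u.mean(),v.mean(),"du/dv",w[0])
def pr(p):
    q=E@np.r_[p,1];return np.array([K[0,0]*q[0]/-q[2]+K[0,2],K[1,1]*-q[1]/-q[2]+K[1,2]])
p=o["position"]
def sl(t):
    d=np.r_[M@[t,0],1];g=p-[0,0,.1686];a=pr(g-.022*d);b=pr(g+.022*d);return (b-a)[0]/(b-a)[1]
print([(t,round(sl(t),3)) for t in(-.02,0,.02,.04,.06,.08,.1,.15)])
E
python3 b.py
```

```text
21.125 [0.63711429 0.03411086 0.30843581] [-3.27380468 -0.71517121  6.05477604] [-0.22320108  0.6457946   0.01690757]
col 1631 [[ 0.02647262 -0.02063533]
 [ 0.04509739  0.02092445]]
1369 [-0.01684903 -0.02166138] [0.01626166 0.02102509]
bush [-0.00579712 -0.00046096]
handle px 43 247.5581395348837 197.06976744186048 du/dv 0.22043224608857154
[(-0.02, np.float64(0.009)), (0, np.float64(0.029)), (0.02, np.float64(0.049)), (0.04, np.float64(0.07)), (0.06, np.float64(0.091)), (0.08, np.float64(0.113)), (0.1, np.float64(0.136)), (0.15, np.float64(0.197))]
```

Call:
move_arm(commands=[[[0, 0, -0.03, 0, 0, 0], [-0.06, 0, -0.03, 0, 0, 0], [-0.12, 0, -0.03, 0, 0, 0], [-0.18, 0, -0.03, 0, 0, 0], [-0.2, 0, -0.03, 0, 0, 0], [-0.2, 0, -0.03, 0, 0, 0]]])

```text
time: 21.98
position: [0.6298, 0.0312, 0.3089]
tool_rot: [0.984, 0.18, 0.001, 0.0]
ft_force: [2.9, 1.7, 3.5]
grip_width: 0.0173
grip_force: 25.0
```

```bash
python3 b.py; python3 -c "
from h import *
print(get_obs()['q'])"
```

```text
21.975 [0.62977794 0.03118259 0.3089239 ] [2.91779408 1.66125569 3.54304292] [ 0.28778799 -0.78110468  0.03581137]
col 1653 [[ 0.02661353 -0.02069522]
 [ 0.04498702  0.02070945]]
1800 [-0.02219462 -0.02189879] [0.01613027 0.02139961]
bush [-0.0058382  -0.00040054]
handle px 47 249.25531914893617 195.2127659574468 du/dv 0.09237123420796865
[(-0.02, np.float64(0.005)), (0, np.float64(0.024)), (0.02, np.float64(0.044)), (0.04, np.float64(0.064)), (0.06, np.float64(0.085)), (0.08, np.float64(0.107)), (0.1, np.float64(0.13)), (0.15, np.float64(0.19))]
[-1.27593379e-01  6.49283223e-01  1.50252530e+00  2.07795072e-04
  9.87352670e-01  1.08030168e+00]
```

Call:
move_arm(commands=[[[0.02, 0, 0.02, 0, 0, 0], [0.02, 0, 0.02, 0, 0, 0], [0.02, 0, 0.02, 0, 0, -0.05], [0.02, 0, 0.02, 0, 0, -0.22], [0.02, 0, 0.02, 0, 0, -0.4], [0.02, 0, 0.02, 0, 0, -0.58], [0.02, 0, 0.02, 0, 0, -0.76], [0.02, 0, 0.02, 0, 0, -0.94], [0.02, 0, 0.02, 0, 0, -1.12], [0.02, 0, 0.02, 0, 0, -1.3], [0.02, 0, 0.02, 0, 0, -1.48], [0.02, 0, 0.02, 0, 0, -1.57]]], claw=-0.4)

```text
time: 23.58
position: [0.6289, 0.0314, 0.3064]
tool_rot: [0.567, 0.824, -0.001, -0.002]
ft_force: [0.4, -0.4, -1.0]
grip_width: 0.0609
grip_force: 0.0
```

Run:
```python
from h import *
o=get_obs();print(o["time"],o["position"],o["ft_force"],tool(o["position"],o,np.radians(110.7)))
S=np.load("st.npz")["M"]
for n in("top","scene","wrist"):
    c=camera(n);W=world(c);H=cv2.cvtColor(c["pixels"],cv2.COLOR_BGR2HSV)
    r=((H[...,0]<8)|(H[...,0]>172))&(H[...,1]>110)&(np.hypot(W[...,0]-.63,W[...,1]-.031)<.05)&(W[...,2]>.07)&(W[...,2]<.18)
    P=W[r];print(n,len(P))
    if len(P)>4:print(np.r_[(P[:,:2].mean(0)-[.6355,.0337])@S],P[:,2].min(),P[:,2].max())
    if n=="scene": cv2.imwrite("pics/s7.png",cv2.resize(c["pixels"][155:235,205:285],(560,560),interpolation=cv2.INTER_CUBIC))
```

```text
23.575 [0.62888628 0.03136239 0.30642119] [ 0.39721961 -0.38907233 -1.04309577] (array([ 0.   ,  0.   ,  0.   , -0.004, -0.002,  0.004]), np.float64(110.95))
top 0
scene 35
[0.00425637 0.00573623] 0.11853799963942169 0.14817556224821682
wrist 987
[0.00110193 0.00196911] 0.07693952664684622 0.1636527617732085
```

View pics/s7.png

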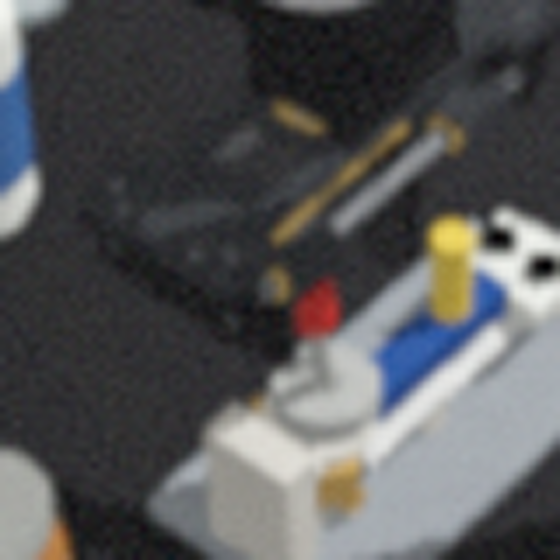

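The scene crop shows the pin standing in the bush: handle at (320,310), shank at (318,370), with the fingers now open along the stand's x. I'll regrip it that way, so the drag runs square to the pads.

Call:
move_arm(commands=[[[0, 0, 0, 0, 0, 0], [0, 0, 0, 0, 0, 0], [0, 0, 0, 0, 0, 0], [0, 0, 0, 0, 0, 0], [0, 0, 0, 0, 0, 0], [0, 0, 0, 0, 0, 0], [0, 0, 0, 0, 0, 0]]], claw=1, squeeze=40)

```text
time: 24.6
position: [0.63, 0.0315, 0.3076]
tool_rot: [0.568, 0.823, 0.0, 0.0]
ft_force: [0.8, 0.6, 0.2]
grip_width: 0.017
grip_force: 40.1
```

```bash
python3 b.py
```

```text
24.6 [0.62996012 0.03146195 0.30760905] [0.77235351 0.61610684 0.17836911] [ 0.04137327 -0.21636485  0.02904777]
col 945 [[ 0.02634174 -0.00414302]
 [ 0.04482845  0.02202722]]
1762 [-0.02722126 -0.01635408] [0.01614387 0.02210812]
bush [-0.00579089  0.00017966]
handle px 30 252.8 196.03333333333333 du/dv -0.08905140890513498
[(-0.02, np.float64(0.005)), (0, np.float64(0.024)), (0.02, np.float64(0.044)), (0.04, np.float64(0.064)), (0.06, np.float64(0.086)), (0.08, np.float64(0.107)), (0.1, np.float64(0.13)), (0.15, np.float64(0.191))]
```

Call:
move_arm(commands=[[[0, 0, -0.04, 0, 0, 0], [0, 0.03, -0.04, 0, 0, 0], [0, 0.06, -0.04, 0, 0, 0], [0, 0.09, -0.04, 0, 0, 0], [0, 0.12, -0.04, 0, 0, 0], [0, 0.15, -0.04, 0, 0, 0], [0, 0.16, -0.04, 0, 0, 0], [0, 0.16, -0.04, 0, 0, 0]]])

```text
time: 25.7
position: [0.6356, 0.0337, 0.3089]
tool_rot: [0.568, 0.823, -0.0, -0.001]
ft_force: [-3.4, -2.1, 0.4]
grip_width: 0.0169
grip_force: 40.2
```

```bash
python3 b.py
```

```text
25.7 [0.63555765 0.03369654 0.30887345] [-3.36388181 -2.09088689  0.43623705] [-0.39396277  0.67341654  0.03481466]
col 1065 [[ 0.02632222 -0.01715807]
 [ 0.04483628  0.02198429]]
1744 [-0.02382047 -0.01763553] [0.0195684  0.02201748]
bush [-2.43401143e-03  8.25672652e-05]
handle px 28 251.46428571428572 196.89285714285714 du/dv -0.14152046783626152
[(-0.02, np.float64(0.008)), (0, np.float64(0.028)), (0.02, np.float64(0.048)), (0.04, np.float64(0.068)), (0.06, np.float64(0.09)), (0.08, np.float64(0.112)), (0.1, np.float64(0.135)), (0.15, np.float64(0.196))]
```

The bush is following: it is now 2.4 mm short. I'll draw it further.

Call:
move_arm(commands=[[[0, 0.03, 0, 0, 0, 0], [0, 0.05, 0, 0, 0, 0], [0, 0.05, 0, 0, 0, 0]]])

```text
time: 26.18
position: [0.6377, 0.0345, 0.3089]
tool_rot: [0.568, 0.823, -0.0, -0.0]
ft_force: [-3.6, -1.7, -1.5]
grip_width: 0.0167
grip_force: 40.2
```

```bash
python3 b.py
```

```text
26.175 [0.63771971 0.03449378 0.30891721] [-3.56243363 -1.69867943 -1.45767824] [-0.35990189  0.74919341 -0.01405409]
col 1105 [[ 0.0262795  -0.01670878]
 [ 0.04492837  0.02192976]]
1743 [-0.02136425 -0.01758308] [0.02205465 0.02202569]
bush [3.58305694e-05 1.51669861e-04]
handle px 32 250.96875 197.5625 du/dv -0.12278244631185019
[(-0.02, np.float64(0.01)), (0, np.float64(0.029)), (0.02, np.float64(0.049)), (0.04, np.float64(0.07)), (0.06, np.float64(0.091)), (0.08, np.float64(0.114)), (0.1, np.float64(0.137)), (0.15, np.float64(0.198))]
```

Call:
move_arm(commands=[[[0, 0, 0.03, 0, 0, 0], [0, 0, 0.06, 0, 0, 0], [0, 0, 0.09, 0, 0, 0], [0, 0, 0.1, 0, 0, 0], [0, 0, 0.1, 0, 0, 0]]])

```text
time: 26.9
position: [0.6379, 0.0344, 0.3068]
tool_rot: [0.568, 0.823, 0.0, 0.001]
ft_force: [-5.5, -1.2, 6.6]
grip_width: 0.017
grip_force: 40.3
```

Call:
move_arm(commands=[[[-0.02, 0, 0, 0, 0, 0], [-0.035, 0, 0, 0, 0, 0], [-0.035, 0, 0, 0, 0, 0]]])

```text
time: 27.28
position: [0.6381, 0.0333, 0.3051]
tool_rot: [0.568, 0.823, 0.0, -0.0]
ft_force: [-3.5, -0.0, 1.5]
grip_width: 0.017
grip_force: 40.2
```

Call:
move_arm(commands=[[[0, -0.02, 0, 0, 0, 0], [0, -0.04, 0, 0, 0, 0], [0, -0.04, 0, 0, 0, 0]]])

```text
time: 27.65
position: [0.6371, 0.0328, 0.305]
tool_rot: [0.568, 0.823, 0.001, 0.0]
ft_force: [-2.6, 2.4, 0.4]
grip_width: 0.0168
grip_force: 40.2
```

It dropped in. Carry on down.

Call:
move_arm(commands=[[[0, 0, 0.05, 0, 0, 0], [0, 0, 0.1, 0, 0, 0], [0, 0, 0.15, 0, 0, 0], [0, 0, 0.15, 0, 0, 0]]])

```text
time: 28.15
position: [0.6369, 0.0326, 0.299]
tool_rot: [0.568, 0.823, 0.0, 0.0]
ft_force: [-1.1, 2.1, -0.6]
grip_width: 0.017
grip_force: 40.2
```

```bash
python3 b.py | head -4
```

```text
28.15 [0.63687135 0.03264112 0.29898838] [-1.09532887  2.07342971 -0.63348058] [0.51122738 0.08592885 0.03202804]
col 1091 [[ 0.02631081 -0.01470993]
 [ 0.04493373  0.02208853]]
1782 [-0.02077579 -0.01419735] [0.02213611 0.02208046]
```

Call:
move_arm(commands=[[[0, 0, 0.07, 0, 0, 0], [0, 0, 0.14, 0, 0, 0], [0, 0, 0.21, 0, 0, 0], [0, 0, 0.28, 0, 0, 0], [0, 0, 0.28, 0, 0, 0]]])

```text
time: 28.88
position: [0.6367, 0.0326, 0.2875]
tool_rot: [0.568, 0.823, 0.0, -0.0]
ft_force: [-0.6, 3.3, -0.2]
grip_width: 0.0172
grip_force: 40.2
```

Call:
move_arm(commands=[[[0, 0, 0.04, 0, 0, 0], [0, 0, 0.08, 0, 0, 0], [0, 0, 0.12, 0, 0, 0], [0, 0, 0.16, 0, 0, 0], [0, 0, 0.16, 0, 0, 0]]])

```text
time: 29.5
position: [0.6367, 0.0326, 0.2814]
tool_rot: [0.568, 0.823, 0.0, -0.0]
ft_force: [-0.6, 4.1, 1.7]
grip_width: 0.0171
grip_force: 40.2
```

The tip is in the lower bore. I'll relieve the side load and push on past the ball.

Call:
move_arm(commands=[[[0.02, 0, 0.04, 0, 0, 0], [0.02, 0, 0.08, 0, 0, 0], [0.02, 0, 0.12, 0, 0, 0], [0.02, 0, 0.15, 0, 0, 0], [0.02, 0, 0.15, 0, 0, 0]]])

```text
time: 30.12
position: [0.6365, 0.0331, 0.2753]
tool_rot: [0.568, 0.823, -0.0, 0.0]
ft_force: [0.5, 2.2, -1.1]
grip_width: 0.0169
grip_force: 40.2
```

Call:
move_arm(commands=[[[0.01, 0, 0.03, 0, 0, 0], [0.01, 0, 0.06, 0, 0, 0], [0.01, 0, 0.09, 0, 0, 0], [0.01, 0, 0.11, 0, 0, 0], [0.01, 0, 0.11, 0, 0, 0]]])

```text
time: 30.75
position: [0.6363, 0.0335, 0.2711]
tool_rot: [0.568, 0.823, -0.0, 0.0]
ft_force: [-0.9, 0.6, 0.8]
grip_width: 0.017
grip_force: 40.2
```

Call:
move_arm(commands=[[[0, 0, 0.03, 0, 0, 0], [0, 0, 0.06, 0, 0, 0], [0, 0, 0.08, 0, 0, 0], [0, 0, 0.08, 0, 0, 0]]])

```text
time: 31.25
position: [0.6363, 0.0336, 0.2677]
tool_rot: [0.568, 0.823, -0.0, 0.0]
ft_force: [0.6, 0.5, 0.7]
grip_width: 0.0165
grip_force: 40.2
```

```bash
cat > p.py <<'E'
from h import *
o=get_obs();print(o["time"],o["position"],o["ft_force"])
S=np.load("st.npz")["M"]
for n in("scene","wrist","top"):
    c=camera(n);W=world(c);H=cv2.cvtColor(c["pixels"],cv2.COLOR_BGR2HSV)
    r=((H[...,0]<8)|(H[...,0]>172))&(H[...,1]>110)&(np.hypot(W[...,0]-.6355,W[...,1]-.0337)<.04)&(W[...,2]>.06)&(W[...,2]<.18)
    P=W[r];print(n,len(P))
    if len(P)>4:
        print((P[:,:2].mean(0)-[.6355,.0337])@S,"z",np.round(np.percentile(P[:,2],[0,2,50,98,100]),4))
        t=P[P[:,2]>P[:,2].max()-.004]; print("top at",(t[:,:2].mean(0)-[.6355,.0337])@S,len(t))
E
python3 p.py
```

```text
31.25 [0.63631273 0.03358721 0.26773949] [0.55245208 0.528078   0.72533437]
scene 20
[0.00080141 0.00782191] z [0.0873 0.088  0.1002 0.1094 0.1096]
top at [0.0027393  0.00836548] 6
wrist 996
[-0.0002635   0.00241123] z [0.077  0.0817 0.1055 0.1231 0.1689]
top at [-0.00222828  0.03315238] 7
top 0
```

Call:
move_arm(commands=[[[0, 0, 0.02, 0, 0, 0], [0, 0, 0.04, 0, 0, 0], [0, 0, 0.06, 0, 0, 0], [0, 0, 0.06, 0, 0, 0]]])

```text
time: 31.9
position: [0.6364, 0.0336, 0.2674]
tool_rot: [0.568, 0.823, 0.0, 0.0]
ft_force: [-2.4, 0.3, 9.6]
grip_width: 0.0173
grip_force: 40.3
```

Call:
move_arm(commands=[[[0, 0, 0.02, 0, 0, 0], [0, 0, 0.04, 0, 0, 0], [0, 0, 0.05, 0, 0, 0], [0, 0, 0.05, 0, 0, 0]]])

```text
time: 32.4
position: [0.6363, 0.0337, 0.2672]
tool_rot: [0.568, 0.823, 0.0, 0.001]
ft_force: [-4.8, -0.3, 18.3]
grip_width: 0.0169
grip_force: 40.3
```

It stops at 18 N at exactly the predicted home height. I'll release, retract and check.

Call:
move_arm(commands=[[[0, 0, -0.04, 0, 0, 0], [0, 0, -0.04, 0, 0, 0], [0, 0, -0.04, 0, 0, 0], [0, 0, -0.04, 0, 0, 0], [0, 0, -1, 0, 0, 0], [0, 0, -2, 0, 0, 0], [-0.5, -1.0, -3, 0, 0, 0], [-0.5, -2.0, -3.5, 0, 0, 0], [-0.5, -2.5, -3.5, 0, 0, 0], [-0.5, -2.5, -3.5, 0, 0, 0]]], claw=-0.4)

```text
time: 33.65
position: [0.5488, -0.0208, 0.4037]
tool_rot: [0.569, 0.822, -0.0, -0.0]
ft_force: [-0.1, 0.0, -0.5]
grip_width: 0.061
grip_force: 0.0
```

```bash
python3 p.py
python3 - <<'E'
from h import *
S=np.load("st.npz")["M"]
for n in("wrist","top","scene"):
    c=camera(n);W=world(c);H=cv2.cvtColor(c["pixels"],cv2.COLOR_BGR2HSV);L=(W[...,:2]-[.6355,.0337])@S
    y=(H[...,0]>18)&(H[...,0]<35)&(H[...,1]>130)&(abs(L[...,0]+.085)<.03)&(abs(L[...,1])<.02)&(W[...,2]>.095)
    q=L[y];print(n,"yknob",len(q),q.mean(0) if len(q) else"")
E
```

```text
33.65 [ 0.54884216 -0.02075113  0.40371579] [-0.07762732  0.03604935 -0.49369715]
scene 67
[0.00331107 0.0030737 ] z [0.0836 0.0843 0.113  0.1242 0.1244]
top at [0.00044933 0.00078238] 23
wrist 524
[-0.00360727  0.00095424] z [0.069  0.0833 0.1207 0.1231 0.1235]
top at [-0.00107155 -0.00027081] 283
top 0
wrist yknob 3857 [-0.08103598  0.00457009]
top yknob 5 [-0.0927162   0.00870122]
scene yknob 22 [-0.0840184  0.0013414]
```

Run:
```python
from h import *
S=np.load("st.npz")["M"]
c=camera("wrist");W=world(c);H=cv2.cvtColor(c["pixels"],cv2.COLOR_BGR2HSV);L=(W[...,:2]-[.6355,.0337])@S;z=W[...,2]
d=np.hypot(*np.moveaxis(L,-1,0))
red=((H[...,0]<8)|(H[...,0]>172))&(H[...,1]>110)
a=z[red&(d<.007)&(z>.11)];b=z[(d<.021)&(d>.013)&(z>.07)&(z<.085)];t=L[red&(d<.012)&(z>.118)]
print(np.median(a),np.median(b),np.median(a)-np.median(b),len(a),len(b),(t.min(0)+t.max(0))/2)
```

```text
0.12195133748959 0.07692237233313809 0.04502896515645191 190 631 [-6.60457394e-04 -6.18718109e-05]
```

The handle top is 45.0 mm above the bush top, so the handle sits on the bush. The pin is centred and upright. I'll hand in.

```bash
python3 -c "
from h import *
print(hand_in())"
```

```text
the job is handed in; nothing more can be done
None
```

The job is handed in (no verdict came back): the swing arm is home in the fork, the pin is through all three knuckles with its red handle resting on the top one, everything is released, and the clock was near 34 s of the 64 s limit.

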